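# Unstack radio modules into their carriers

## Robot

A 6-joint arm with a two-finger parallel gripper is mounted at the origin on the work surface. World frame = base frame: x ahead of the robot, y to its left, z up, the work surface at z = 0. Lengths are in m, angles in rad, forces in N, time in s.
With the tool pointing down it reaches from about 0.3 to 0.875 m from the base axis. Payload 4.2 kg.
Tool frame: the origin (TCP) lies midway between the tips of the shut fingers; the grasp point (between the pads) lies 19 mm behind it; z points along the fingers, y is the line along which they close (so a half turn about z gives the same grasp; the last joint's range is limited). The gripper opens to 85 mm and grips with 20 to 120 N. Pads are 22 mm wide; open, the fingers measure 114 mm over their backs; the gripper's body (76 mm by 85 mm) begins 54 mm behind the grasp point. The pads swing forward as they close: fully open they stand 13 mm farther back than shut.
Start: joints at [-1.348, 0.32, 1.565, -0, 1.257, -0.02], TCP at [0.138, -0.558, 0.231] pointing down, gripper open.
Joint ranges: [-3.11, 3.11], [-0.84, 2.01], [0.21, 2.61], [-1.34, 4.49], [0.05, 2.63], [-2.56, 2.56]. Speed limits (rad/s): [2.57, 2.57, 3.14, 3.14, 3.14, 3.14].

## Interface

Orientations are given as a unit quaternion [w, x, y, z].
In Python, from cell import telemetry, cams, order gives the robot as it stands.
- The arm moves only by the tool apply_moves, never from a script. Its argument "steps" is a list that holds one entry, the list of rows, each a list of 7 numbers: the opening, from 0 (shut) to 1 (fully open), then the shift along the world's x, y, z in m, then the turn, a rotation vector about the world's x, y, z in degrees. In form: [[[jaw, dx, dy, dz, wx, wy, wz], ...]]. A call has 1 to 12 rows; each row shifts and turns the commanded pose from where the row before left it; what a row does not reach is not made up. A row lasts 1/10 s, in which the tool goes at most 50 mm and 8.59 degrees, less where a joint would pass 70% of its speed; a pose out of reach is approached as far as the arm can. A call with a gripper value outside its range is refused whole. The fingers move at their own pace and stop on an object; the grip force is fixed at half the most. Time passes only in rows, so rows that do not move let the fingers close. It gives the time, the measured TCP pose, the force, the opening and the grip force at its end, in the units of the state.
- telemetry.get_state(): the state, without advancing time (a new reading comes with each control period).
- cams.snapshot(name): name is "scene" or "top" or "wrist"; returns a dict with "img" (384x512x3 uint8, red, green, blue), "depth" (384x512 float32, m along the optical axis (not along the pixel's ray), 0 where there is no reading), "vfov" (degrees; the focal length in pixels is half the picture's height over the tangent of half this angle, whatever the lens; pixels are square), "cx", "cy" (the principal point, pixels), "D" ([k1, k2, p1, p2, k3] as OpenCV has them; the pictures are not rectified), "view" (4x4, takes a point from world to camera coordinates). Camera axes: x right, y down, z forward; pixel columns grow to the right and rows downward; lengths in m; the calibration is good to about 2 mm. A picture is of the moment at which its call begins.
- order.job_done(): hands the job in; it is judged then, once.
The state is a dict: "time_s": time; "qpos": joint angles; "joint_vel": joint speeds; "joint_torque": joint torques, N m; "tool_pos": TCP position; "orientation": TCP orientation; "contact_force": force on the tool from outside, world axes, zero at the start; "ft_torque": the same for the moment, N m; "opening": finger opening in m; "finger_force": force on a finger pad.
Only numpy, scipy, OpenCV 4.12 (cv2) and the standard library are available. Lean on these libraries where they do the work, as an engineer would, in place of code of your own. Each camera call takes 0.05 s, during which the arm holds its last target. There are 200 camera calls.

## Task

Take the two stacks of radio modules on the bench apart and set each of the five modules, right way up, flat on the floor of its own carrier, the one whose recess has the module's outline with a little play all round. Set each down without letting it fall; at the end all five lie still and released, each alone in its carrier.

Things in the scene. Friction and masses are not known exactly. Their poses are not given: they have to be found in the camera images.
- amplifier: Amplifier: the longest module, a bare aluminium heat sink block with seven fins running along its length, 130 x 56 x 30 mm high, and a brass stub 9 mm across sticking out 8 mm from the middle of each end, 19 mm above the underside. Origin: centre of its underside; z up, x along the length (130), y along the width (56). At the start it lies flat, at the bottom of one of the two stacks, on the bench.
- filter: Filter: a grey painted metal box with a dark seam round it and four corner screws, 92 x 62 x 30 mm high. Origin: centre of its underside; z up, x along the length (92), y along the width (62). At the start it lies flat, at the bottom of the other stack, on the bench.
- oscillator: Oscillator: a plain steel screened box, 72 x 40 x 26 mm high. Origin: centre of its underside; z up, x along the length (72), y along the width (40). At the start it lies flat, on top of the amplifier or the filter, roughly centred.
- dummy_load: Dummy load: a wide round steel puck ringed with aluminium bands, 54 mm in diameter, 26 mm high. Origin: centre of its underside; z up along its axis; its yaw is of no account. At the start it lies flat, on top of the amplifier or the filter, whichever does not carry the oscillator, roughly centred.
- termination: Termination: a small upright brass cylinder with two dark bands, 30 mm in diameter, 34 mm high. Origin: centre of its underside; z up along its axis; its yaw is of no account. At the start it stands on top of the oscillator or the dummy load, the highest piece of all, its underside 56 mm above the bench.
- amplifier_carrier: Carrier for the amplifier. Fixed carrier of grey plastic lying on the bench: a flat plate 158 x 84 mm with a 146 x 72 mm recess, 5 mm deep, in its top. Its floor is 4 mm above the bench and its rim 9 mm above the bench; the rim is at least 6 mm wide; the recess floor is lined with thin dark rubber. Origin: centre of its underside, on the bench; z up. x runs along the long side of the recess, y along the short side. It can lie at any of five spots around the stacks.
- filter_carrier: Carrier for the filter. Fixed carrier of grey plastic lying on the bench: a flat plate 120 x 90 mm with a 108 x 78 mm recess, 5 mm deep, in its top. Its floor is 4 mm above the bench and its rim 9 mm above the bench; the rim is at least 6 mm wide; the recess floor is lined with thin dark rubber. Origin: centre of its underside, on the bench; z up. x runs along the long side of the recess, y along the short side. It can lie at any of five spots around the stacks.
- oscillator_carrier: Carrier for the oscillator. Fixed carrier of grey plastic lying on the bench: a flat plate 100 x 68 mm with a 88 x 56 mm recess, 5 mm deep, in its top. Its floor is 4 mm above the bench and its rim 9 mm above the bench; the rim is at least 6 mm wide; the recess floor is lined with thin dark rubber. Origin: centre of its underside, on the bench; z up. x runs along the long side of the recess, y along the short side. It can lie at any of five spots around the stacks.
- load_carrier: Carrier for the dummy load. Fixed carrier of grey plastic lying on the bench: a flat square plate 82 x 82 mm with a round, 70 mm diameter recess, 5 mm deep, in its top. Its floor is 4 mm above the bench and its rim 9 mm above the bench; the rim is at least 6 mm wide; the recess floor is lined with thin dark rubber. Origin: centre of its underside, on the bench; z up. It can lie at any of five spots around the stacks.
- termination_carrier: Carrier for the termination. Fixed carrier of grey plastic lying on the bench: a flat square plate 58 x 58 mm with a round, 46 mm diameter recess, 5 mm deep, in its top. Its floor is 4 mm above the bench and its rim 9 mm above the bench; the rim is at least 6 mm wide; the recess floor is lined with thin dark rubber. Origin: centre of its underside, on the bench; z up. It can lie at any of five spots around the stacks.
Things that resemble listed ones, but are neither listed nor needed, are in the scene too. Of the things shaped like the amplifier, the aluminium one is meant.

How it is judged:
By the outcome, as a careful person would: the job done as asked, in the order asked, and still so for the second after the job is handed in, with the robot touching nothing.
It also fails if it takes over 120 s, if anything falls off the work surface, if the arm or the gripper's body presses on something with over 40 N, if the wrist force passes 120 N, or if a joint passes its speed limit or range.

## Working session

There is one attempt and no reset: what is moved stays moved. The work goes in short steps, Python scripts to look and compute and a tool call to move; the robot and the scene stay as the last step left them, time stands still between calls to the robot, and variables do not carry over. Pictures are saved under pics/ and viewed, at most 15 in all, crops included, and the job is handed in when it is done.

Besides the shell and the picture viewer there is one more tool, called after "Emit:" as a command line: name --argument value ..., lists and objects as JSON in quotes. apply_moves: Moves the arm, as the interface text tells. Its arguments: {"type":"object","properties":{"steps":{"type":"array"}},"required":["steps"]}

```bash
mkdir -p pics; ls; cat > h.py <<'E'
import numpy as np, cv2
from cell import telemetry, cams, order
def snap(n,save=None):
    s=cams.snapshot(n)
    if save: cv2.imwrite('pics/'+save,s['img'][:,:,::-1])
    return s
def K(s):
    h=s['img'].shape[0]; f=h/2/np.tan(np.radians(s['vfov'])/2)
    return np.array([[f,0,s['cx']],[0,f,s['cy']],[0,0,1.]])
def rays(s,px):
    p=cv2.undistortPoints(np.float64(px).reshape(-1,1,2),K(s),np.float64(s['D'])).reshape(-1,2)
    d=np.c_[p,np.ones(len(p))]; V=np.array(s['view']); R=V[:3,:3];t=V[:3,3]
    return -R.T@t, d@R
def onplane(s,px,z):
    c,d=rays(s,px); return c+d*((z-c[2])/d[:,2])[:,None]
def cloud(s):
    h,w=s['depth'].shape; u,v=np.meshgrid(np.arange(w),np.arange(h))
    c,d=rays(s,np.c_[u.ravel(),v.ravel()])
    return (c+d*s['depth'].ravel()[:,None]).reshape(h,w,3)
E
python3 - <<'E'
from h import *
st=telemetry.get_state(); print({k:np.round(v,3) for k,v in st.items()})
for n in ['top','scene']:
    s=snap(n,n+'0.png'); np.save(n+'0.npy',s,allow_pickle=True); print(n,s['vfov'],s['cx'],s['D'],np.round(s['view'],3).tolist())
E
```

```text
pics
{'time_s': np.float64(0.0), 'qpos': array([-1.348,  0.32 ,  1.566, -0.   ,  1.257, -0.02 ]), 'joint_vel': array([ 0.002, -0.   ,  0.   ,  0.001,  0.   , -0.003]), 'joint_torque': array([ 1.0000e-03, -4.1551e+01, -2.3416e+01,  0.0000e+00,  8.0000e-03,
        0.0000e+00]), 'tool_pos': array([ 0.138, -0.558,  0.23 ]), 'orientation': array([-0.001,  0.993,  0.121, -0.   ]), 'contact_force': array([-0.671, -0.408,  0.089]), 'ft_torque': array([-0.027, -0.061,  0.038]), 'finger_force': np.float64(0.0), 'opening': np.float64(0.086)}
top 53.15144963821827 247.2806327764243 [0.01414454 0.         0.         0.         0.        ] [[0.025, -1.0, -0.004, -0.02], [-0.996, -0.025, -0.087, 0.484], [0.086, 0.006, -0.996, 1.21], [0.0, 0.0, 0.0, 1.0]]
scene 49.007001628095345 247.2495308967871 [-0.02409866  0.          0.          0.          0.        ] [[0.827, 0.562, -0.011, -0.384], [0.455, -0.68, -0.575, -0.186], [-0.331, 0.471, -0.818, 1.424], [0.0, 0.0, 0.0, 1.0]]
```

View pics/top0.png

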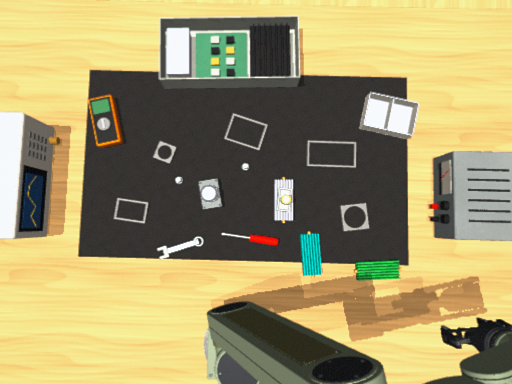

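View pics/scene0.png

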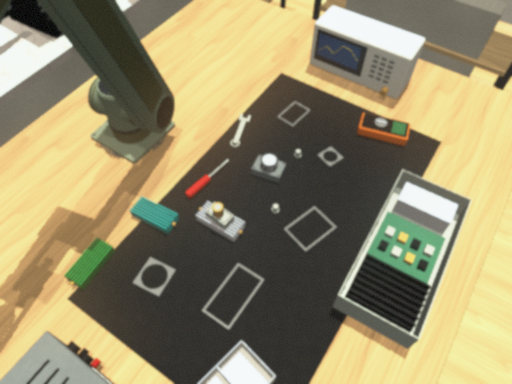

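Top view: the amplifier stack is at (284,200), with a brass top. The filter stack is at (209,193), with a round steel piece on it. Carriers: termination (165,152), filter (246,132), amplifier (331,154), load (355,217), oscillator (131,210). Lookalikes for the amplifier are the teal block at (311,254) and the green one at (378,270), and neither is aluminium. I'll check the stacks in one close crop.

```bash
python3 - <<'E'
from h import *
t=np.load('top0.npy',allow_pickle=True).item(); sc=np.load('scene0.npy',allow_pickle=True).item()
a=cv2.resize(t['img'][150:250,170:320],(600,400),interpolation=2)
b=cv2.resize(sc['img'][140:250,180:300],(436,400),interpolation=2)[:,:,::-1]
cv2.imwrite('pics/crop0.png',np.hstack([a[:,:350*1][:, :350][:,:,::-1],a[:,350:][:,:,::-1]])) if 0 else cv2.imwrite('pics/crop0.png',cv2.resize(np.hstack([a[:,:,::-1],b]),(800,309)))
hsv=cv2.cvtColor(t['img'],cv2.COLOR_RGB2HSV)
m=((hsv[...,2]>85)).astype(np.uint8)
m[:80]=0;m[258:]=0;m[:,:90]=0;m[:,405:]=0
cs,hi=cv2.findContours(m,cv2.RETR_CCOMP,cv2.CHAIN_APPROX_NONE)
for i,c in enumerate(cs):
    if cv2.contourArea(c)<60: continue
    P=onplane(t,c.reshape(-1,2),0.009)[:,:2]*1000
    r=cv2.minAreaRect(P.astype(np.float32))
    print('hole' if hi[0][i][3]>=0 else 'outer',np.round(c.mean(0)[0]),'ctr',np.round(r[0],1),'size',np.round(r[1],1),'ang',round(r[2],1))
C=cloud(t)
for u,v in [(284,200),(286,200),(284,185),(284,215),(209,193),(203,205),(218,183),(179,180),(245,167)]: print(u,v,np.round(C[v,u],4))
E
```

```text
outer [178. 247.] ctr [301.1 201.6] size [ 40.2 152.1] ang 19.8
outer [250. 238.] ctr [333.8 -18.7] size [184.3  27.4] ang 83.4
outer [310. 245.] ctr [ 318.9 -212.7] size [82.3 63.5] ang 1.5
outer [354. 217.] ctr [ 409.4 -353.9] size [84.6 85. ] ang 7.3
hole [354. 217.] ctr [ 410.2 -354.5] size [67.1 68.8] ang 45.8
outer [130. 210.] ctr [412.2 366.4] size [104.3  71.2] ang 82.7
hole [131. 210.] ctr [412.2 366.4] size [89.9 59.9] ang 83.3
outer [209. 193.] ctr [472.8 114.1] size [93.1 64.8] ang 11.2
outer [283. 200.] ctr [ 459.4 -125.7] size [152.   61.6] ang 0.9
outer [164. 152.] ctr [605.7 266.3] size [61.7 61.5] ang 70.7
hole [164. 152.] ctr [605.6 266.2] size [42.2 43.9] ang 47.3
outer [331. 153.] ctr [ 613.5 -277.9] size [162.2  87.1] ang 89.5
hole [331. 154.] ctr [ 613.  -279.3] size [ 75.7 146.7] ang 0.1
outer [103. 124.] ctr [694.9 470.8] size [42.6 43.2] ang 21.0
outer [246. 131.] ctr [680.6   2.6] size [123.7  92.7] ang 72.7
hole [245. 131.] ctr [680.1   3.1] size [109.9  81.1] ang 72.6
outer [105. 121.] ctr [704.5 466.8] size [172.   88.5] ang 14.5
hole [105. 125.] ctr [692.1 467.6] size [118.   67.8] ang 14.1
outer [384. 115.] ctr [ 748.2 -453.2] size [152.1 133.2] ang 78.6
284 200 [ 0.4523 -0.1202  0.0892]
286 200 [ 0.4526 -0.1265  0.0866]
284 185 [ 0.5037 -0.1245  0.0325]
284 215 [ 0.4086 -0.1266  0.0277]
209 193 [0.4706 0.1108 0.0533]
203 205 [0.4339 0.1314 0.0267]
218 183 [0.5054 0.0859 0.0271]
179 180 [0.5122 0.2114 0.0244]
245 167 [0.56   0.001  0.0214]
```

View pics/crop0.png

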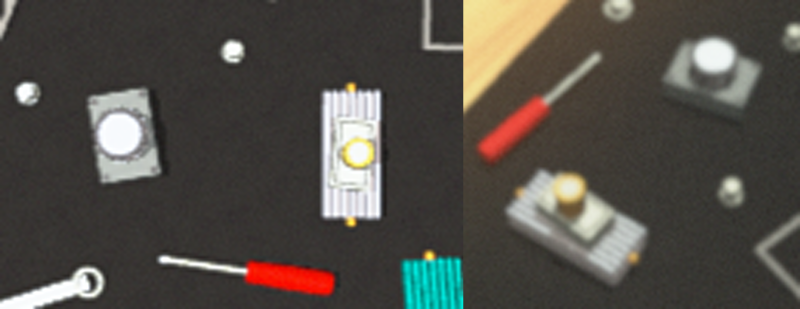

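Crop: the filter at (125,135) carries a round steel dummy load. The bare aluminium amplifier at (350,153) carries the steel oscillator, with the brass termination at (357,152). The teal block at bottom right is a decoy. Next come the centres of the tops.

```bash
python3 - <<'E'
from h import *
for n in ['top','scene']:
    t=np.load(n+'0.npy',allow_pickle=True).item(); C=cloud(t)
    X=C[...,0];Y=C[...,1];Z=C[...,2]
    near=lambda x,y,r:(np.hypot(X-x,Y-y)<r)
    for name,x,y,r,z0,z1,zp in [('term',.453,-.124,.06,.075,.1,.09),('load',.472,.112,.08,.046,.07,.056),('filt',.472,.112,.08,.02,.038,.03),('amp',.459,-.125,.1,.02,.038,.03),('osc',.459,-.125,.1,.048,.064,.056)]:
        m=near(x,y,r)&(Z>z0)&(Z<z1)
        v,u=np.nonzero(m)
        if len(u)<5: print(n,name,len(u)); continue
        P=onplane(t,np.c_[u,v],zp)*1000
        r=cv2.minAreaRect(P[:,:2].astype(np.float32))
        print(n,name,len(u),'mean',np.round(P.mean(0)[:2],1),'rect',np.round(r[0],1),np.round(r[1],1),round(r[2],1),'z',round(np.median(Z[m]),4))
E
```

```text
top term 80 mean [ 455.  -124.6] rect [ 453.9 -124.7] [27.3 27.2] 1.0 z 0.0881
top load 236 mean [470.4 111.7] rect [470.4 112.1] [51.  50.5] 46.7 z 0.0549
top filt 323 mean [470.1 107.2] rect [471.1 110. ] [91.4 62. ] 10.9 z 0.0283
top amp 272 mean [ 458.6 -122.2] rect [ 458.  -124.1] [143.1  54.2] 1.1 z 0.0279
top osc 217 mean [ 456.3 -121.3] rect [ 456.9 -122.9] [40.1 71.9] 84.6 z 0.0552
scene term 114 mean [ 457.5 -129.6] rect [ 458.5 -129.8] [27.1 38.7] 36.9 z 0.0908
scene load 226 mean [471.  109.2] rect [472.4 109.1] [51.4 58.1] 33.1 z 0.0572
scene filt 329 mean [476.9 100.1] rect [472.2 105.8] [92.8 70.4] 12.2 z 0.0311
scene amp 511 mean [ 466.2 -133.4] rect [ 460.  -127.2] [145.3  61. ] 1.3 z 0.0294
scene osc 238 mean [ 463.3 -129.6] rect [ 456.7 -125.8] [43.8 75.3] 84.0 z 0.0573
```

Emit:
apply_moves --steps '[[[1, 0.04, 0.05, 0, 0, 0, -7], [1, 0.04, 0.05, 0, 0, 0, -6.9], [1, 0.035, 0.05, 0, 0, 0, 0], [1, 0.035, 0.05, 0, 0, 0, 0], [1, 0.035, 0.05, 0, 0, 0, 0], [1, 0.035, 0.05, 0, 0, 0, 0], [1, 0.035, 0.05, 0, 0, 0, 0], [1, 0.035, 0.05, 0, 0, 0, 0], [1, 0.025, 0.035, 0, 0, 0, 0], [1, 0, 0, 0, 0, 0, 0]]]'

```text
time_s: 1.1
tool_pos: [0.3998, -0.1955, 0.2311]
orientation: [-0.001, 1.0, 0.003, 0.0]
contact_force: [-1.3, 0.2, -0.5]
opening: 0.0854
finger_force: 0.0
```

Emit:
apply_moves --steps '[[[1, 0.03, 0.038, 0, 0, 0, 0], [1, 0.025, 0.033, 0, 0, 0, 0], [1, 0, 0, 0, 0, 0, 0], [1, 0, 0, -0.02, 0, 0, 0], [1, 0, 0, 0, 0, 0, 0]]]'

```text
time_s: 1.6
tool_pos: [0.4506, -0.1286, 0.2092]
orientation: [-0.0, 1.0, 0.0, -0.003]
contact_force: [0.1, 0.4, -0.3]
opening: 0.0854
finger_force: 0.0
```

```bash
python3 - <<'E'
from h import *
print(telemetry.get_state()['tool_pos'])
s=snap('wrist','w1.png'); np.save('w1.npy',s,allow_pickle=True); print(np.round(s['view'],3).tolist())
C=cloud(s);X,Y,Z=C[...,0],C[...,1],C[...,2]
for name,z0,z1,zp in [('term',.08,.1,.09),('osc',.048,.064,.056),('amp',.02,.038,.03)]:
    m=(np.hypot(X-.457,Y+.124)<.1)&(Z>z0)&(Z<z1); v,u=np.nonzero(m)
    if len(u)<5: print(name,len(u)); continue
    P=onplane(s,np.c_[u,v],zp)*1000; r=cv2.minAreaRect(P[:,:2].astype(np.float32))
    print(name,len(u),np.round(r[0],1),np.round(r[1],1),round(r[2],1),round(np.median(Z[m]),4))
E
```

```text
[ 0.45055723 -0.12864002  0.20919459]
[[0.001, -1.0, -0.0, -0.128], [-0.964, -0.001, 0.265, 0.406], [-0.265, 0.0, -0.964, 0.476], [0.0, 0.0, 0.0, 1.0]]
term 998 [ 457.9 -126.2] [30.4 28.9] 0.1 0.0901
osc 2062 [ 458.6 -124. ] [40.  72.5] 84.7 0.0562
amp 2198 [ 460.2 -124.9] [142.   55.6] 1.3 0.0299
```

View pics/w1.png

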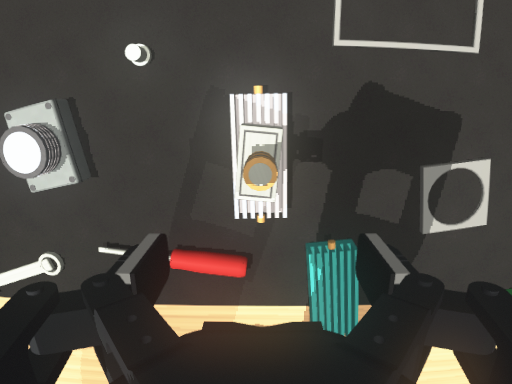

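The wrist view shows the termination at (260,172) on the oscillator, centred over the amplifier, with the fingers clear. I'll go down and grip.

Emit:
apply_moves --steps '[[[1, 0.007, 0.0025, -0.03, 0, 0, 0], [1, 0, 0, -0.04, 0, 0, 0], [1, 0, 0, -0.04, 0, 0, 0], [1, 0, 0, -0.025, 0, 0, 0], [1, 0, 0, -0.012, 0, 0, 0], [1, 0, 0, 0, 0, 0, 0], [0, 0, 0, 0, 0, 0, 0], [0, 0, 0, 0, 0, 0, 0], [0, 0, 0, 0, 0, 0, 0], [0, 0, 0, 0, 0, 0, 0], [0, 0, 0, 0, 0, 0, 0]]]'

```text
time_s: 2.75
tool_pos: [0.4603, -0.1261, 0.0654]
orientation: [0.0, 1.0, 0.0, 0.001]
contact_force: [-1.3, -0.8, 5.9]
opening: 0.0269
finger_force: 58.8
```

Emit:
apply_moves --steps '[[[0, 0, 0, 0.01, 0, 0, 0], [0, 0, 0, 0.03, 0, 0, 0], [0, 0, 0, 0.04, 0, 0, 0], [0, 0, 0, 0.03, 0, 0, 0], [0, 0, 0, 0, 0, 0, 0]]]'

```text
time_s: 3.25
tool_pos: [0.4623, -0.1265, 0.1789]
orientation: [0.001, 1.0, 0.0, 0.005]
contact_force: [0.8, 0.5, -1.0]
opening: 0.0271
finger_force: 59.3
```

```bash
cat >> h.py <<'E'
def blobs(s,L):
    C=cloud(s);X,Y,Z=C[...,0],C[...,1],C[...,2]; out={}
    for name,x,y,rad,z0,z1,zp in L:
        m=(np.hypot(X-x,Y-y)<rad)&(Z>z0)&(Z<z1); v,u=np.nonzero(m)
        if len(u)<5: print(name,len(u)); continue
        P=onplane(s,np.c_[u,v],zp)*1000; r=cv2.minAreaRect(P[:,:2].astype(np.float32))
        print(name,len(u),np.round(r[0],1),np.round(r[1],1),round(r[2],1),round(np.median(Z[m]),4))
E
python3 - <<'E'
from h import *
st=telemetry.get_state();print(st['tool_pos'],st['opening'],st['finger_force'])
s=snap('wrist','w2.png')
blobs(s,[('osc',.458,-.124,.1,.048,.064,.056),('amp',.458,-.124,.1,.02,.038,.03)])
E
```

```text
[ 0.46233605 -0.12645489  0.17887706] 0.027113215101155712 59.25259172916412
osc 3355 [ 459. -124.] [39.9 72.4] 84.8 0.0563
amp 2052 [ 467.5 -124.8] [128.3  55.7] 1.3 0.0299
```

View pics/w2.png

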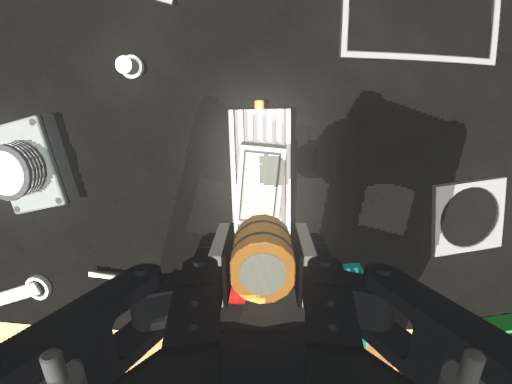

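The termination is held upright at (263,260), and the oscillator stayed in place on the amplifier. Next I carry it to its carrier.

Emit:
apply_moves --steps '[[[0, 0.01, 0.025, 0, 0, 0, 0], [0, 0.015, 0.04, 0, 0, 0, 0], [0, 0.015, 0.045, 0, 0, 0, 0], [0, 0.015, 0.045, 0, 0, 0, 0], [0, 0.015, 0.045, 0, 0, 0, 0], [0, 0.015, 0.045, 0, 0, 0, 0], [0, 0.015, 0.045, 0, 0, 0, 0], [0, 0.015, 0.04, 0, 0, 0, 0], [0, 0.015, 0.035, 0, 0, 0, 0], [0, 0.01, 0.02, 0, 0, 0, 0], [0, 0, 0, 0, 0, 0, 0]]]'

```text
time_s: 4.4
tool_pos: [0.5995, 0.2619, 0.1714]
orientation: [0.0, 1.0, 0.002, -0.002]
contact_force: [-0.8, -0.6, -1.3]
opening: 0.0273
finger_force: 59.5
```

```bash
cat >> h.py <<'E'
def carriers(s,x,y,rad,thr=85):
    C=cloud(s); near=(np.hypot(C[...,0]-x,C[...,1]-y)<rad)&(C[...,2]<.02)
    m=((s['img'].max(2)>thr)&near).astype(np.uint8)
    cs,hi=cv2.findContours(m,cv2.RETR_CCOMP,cv2.CHAIN_APPROX_NONE)
    for i,c in enumerate(cs):
        if cv2.contourArea(c)<300: continue
        P=onplane(s,c.reshape(-1,2),.009)[:,:2]*1000; r=cv2.minAreaRect(P.astype(np.float32))
        print('hole' if hi[0][i][3]>=0 else 'outer',np.round(r[0],1),np.round(r[1],1),round(r[2],1))
E
python3 - <<'E'
from h import *
st=telemetry.get_state();print(st['tool_pos'])
s=snap('wrist','w3.png'); carriers(s,.606,.266,.06)
E
```

```text
[0.59954801 0.26186513 0.17143633]
outer [605.1 265. ] [61.6 61.1] 70.5
hole [606.9 265.1] [44.7 45.5] 44.9
```

Emit:
apply_moves --steps '[[[0, 0.0085, 0.003, -0.02, 0, 0, 0], [0, 0, 0, -0.04, 0, 0, 0], [0, 0, 0, -0.04, 0, 0, 0], [0, 0, 0, -0.025, 0, 0, 0], [0, 0, 0, -0.012, 0, 0, 0], [0, 0, 0, 0, 0, 0, 0]]]'

```text
time_s: 5.05
tool_pos: [0.6066, 0.2607, 0.0352]
orientation: [0.001, 1.0, -0.0, -0.002]
contact_force: [-0.8, -0.2, -1.6]
opening: 0.027
finger_force: 59.5
```

```bash
python3 - <<'E'
from h import *
st=telemetry.get_state();print(st['tool_pos'],st['contact_force'])
s=snap('wrist','w4.png')
E
```

```text
[0.6065782  0.26069437 0.0351831 ] [-0.75174787 -0.15018975 -1.61151664]
```

View pics/w4.png

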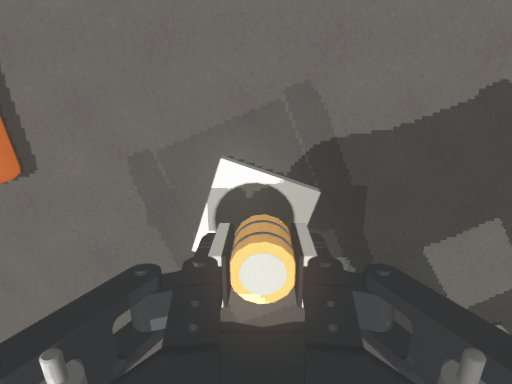

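The termination hovers over its carrier, with the recess at (262,215). I'll descend gently, correcting y.

Emit:
apply_moves --steps '[[[0, 0.001, 0.003, -0.01, 0, 0, 0], [0, 0, 0, -0.006, 0, 0, 0], [0, 0, 0, -0.003, 0, 0, 0], [0, 0, 0, 0, 0, 0, 0], [0, 0, 0, 0, 0, 0, 0]]]'

```text
time_s: 5.6
tool_pos: [0.6094, 0.2653, 0.0186]
orientation: [-0.0, 1.0, 0.0, 0.0]
contact_force: [0.1, 0.6, -1.8]
opening: 0.027
finger_force: 59.5
```

Emit:
apply_moves --steps '[[[0, 0, 0, -0.002, 0, 0, 0], [0, 0, 0, -0.001, 0, 0, 0], [0, 0, 0, 0, 0, 0, 0]]]'

```text
time_s: 5.9
tool_pos: [0.6091, 0.2652, 0.0152]
orientation: [0.0, 1.0, 0.0, -0.0]
contact_force: [-0.7, 0.2, -1.7]
opening: 0.0272
finger_force: 59.5
```

Emit:
apply_moves --steps '[[[0, 0, 0, -0.001, 0, 0, 0], [0, 0, 0, -0.001, 0, 0, 0], [0, 0, 0, 0, 0, 0, 0]]]'

```text
time_s: 6.2
tool_pos: [0.6093, 0.2652, 0.0135]
orientation: [0.0, 1.0, 0.0, 0.0]
contact_force: [-0.2, -0.1, 0.3]
opening: 0.0273
finger_force: 59.7
```

Emit:
apply_moves --steps '[[[0, 0, 0, -0.0005, 0, 0, 0], [0.5, 0, 0, 0, 0, 0, 0], [0.6, 0, 0, 0, 0, 0, 0], [0.7, 0, 0, 0, 0, 0, 0], [0.8, 0, 0, 0, 0, 0, 0], [0.8, 0, 0, 0.02, 0, 0, 0], [1, 0, 0, 0.04, 0, 0, 0], [1, 0, 0, 0.045, 0, 0, 0], [1, 0, 0, 0.04, 0, 0, 0]]]'

```text
time_s: 7.1
tool_pos: [0.6094, 0.2652, 0.1597]
orientation: [-0.0, 1.0, 0.0, 0.0]
contact_force: [1.1, 0.1, -0.7]
opening: 0.0855
finger_force: 0.0
```

```bash
python3 - <<'E'
from h import *
st=telemetry.get_state();print(st['tool_pos'])
s=snap('wrist','w5.png'); blobs(s,[('term',.608,.265,.06,.03,.06,.038)]); carriers(s,.606,.266,.06)
E
```

```text
[0.60935145 0.26523712 0.15974832]
term 937 [607.1 265.5] [31.2 28.6] 0.9 0.0381
outer [607.2 268.2] [116.6 111.7] 12.6
hole [604.5 262.6] [37.4 47. ] 74.5
```

The termination stands at top z 0.038, inside its recess. Next is the oscillator.

Emit:
apply_moves --steps '[[[1, -0.01, -0.025, 0, 0, 0, -3], [1, -0.017, -0.044, 0, 0, 0, -2.3], [1, -0.017, -0.044, 0, 0, 0, 0], [1, -0.017, -0.044, 0, 0, 0, 0], [1, -0.017, -0.044, 0, 0, 0, 0], [1, -0.017, -0.044, 0, 0, 0, 0], [1, -0.017, -0.044, 0, 0, 0, 0], [1, -0.017, -0.044, 0, 0, 0, 0], [1, -0.015, -0.04, 0, 0, 0, 0], [1, -0.006, -0.016, 0, 0, 0, 0], [1, 0, 0, 0, 0, 0, 0]]]'

```text
time_s: 8.25
tool_pos: [0.4583, -0.1257, 0.1578]
orientation: [0.0, 0.999, -0.048, 0.0]
contact_force: [-0.6, -0.3, 0.2]
opening: 0.0857
finger_force: 0.0
```

```bash
cat >> h.py <<'E'
def yaw(st):
    w,x,y,z=st['orientation']; from scipy.spatial.transform import Rotation as R
    Y=R.from_quat([x,y,z,w]).as_matrix()[:,1]; return np.degrees(np.arctan2(Y[1],Y[0]))
E
python3 - <<'E'
from h import *
st=telemetry.get_state();print(st['tool_pos'],yaw(st))
s=snap('wrist','w6.png'); blobs(s,[('osc',.458,-.124,.1,.048,.064,.056),('amp',.458,-.124,.1,.02,.038,.03)])
E
```

```text
[ 0.45834263 -0.12569927  0.15783594] -95.50508589881193
osc 4366 [ 458.6 -124. ] [39.9 72.3] 84.8 0.0563
amp 2984 [ 460.7 -125.2] [142.2  56.3] 1.3 0.0299
```

Emit:
apply_moves --steps '[[[1, 0, 0.0015, -0.025, 0, 0, 0], [1, 0, 0, -0.04, 0, 0, 0], [1, 0, 0, -0.03, 0, 0, 0], [1, 0, 0, -0.018, 0, 0, 0], [1, 0, 0, -0.008, 0, 0, 0], [1, 0, 0, 0, 0, 0, 0], [1, 0, 0, 0, 0, 0, 0]]]'

```text
time_s: 9.0
tool_pos: [0.4601, -0.122, 0.0375]
orientation: [0.0, 0.999, -0.046, 0.001]
contact_force: [-0.7, -0.5, -0.6]
opening: 0.0855
finger_force: 0.0
```

Emit:
apply_moves --steps '[[[1, -0.001, -0.002, -0.0015, 0, 0, 0], [0, 0, 0, 0, 0, 0, 0], [0, 0, 0, 0, 0, 0, 0], [0, 0, 0, 0, 0, 0, 0], [0, 0, 0, 0, 0, 0, 0], [0, 0, 0, 0, 0, 0, 0], [0, 0, 0, 0.008, 0, 0, 0], [0, 0, 0, 0.02, 0, 0, 0], [0, 0, 0, 0.04, 0, 0, 0], [0, 0, 0, 0.04, 0, 0, 0], [0, 0, 0, 0, 0, 0, 0]]]'

```text
time_s: 10.1
tool_pos: [0.4616, -0.1253, 0.1484]
orientation: [0.001, 0.999, -0.046, 0.005]
contact_force: [1.3, -0.8, -1.8]
opening: 0.0387
finger_force: 60.9
```

```bash
python3 - <<'E'
from h import *
st=telemetry.get_state();print(st['tool_pos'],yaw(st),st['opening'])
s=snap('wrist','w7.png'); blobs(s,[('amp',.458,-.124,.1,.02,.038,.03)])
E
```

```text
[ 0.46155792 -0.12526857  0.14841404] -95.29032323214201 0.03865736868528643
amp 2391 [ 501.9 -124.3] [59.6 56.3] 1.1 0.0299
```

View pics/w7.png

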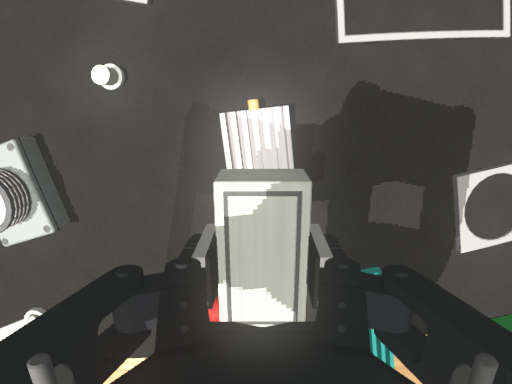

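The oscillator is gripped level at (262,245), and the amplifier stayed put. I'll carry it over while turning 88°.

Emit:
apply_moves --steps '[[[0, -0.002, 0.02, 0.01, 0, 0, 4], [0, -0.004, 0.04, 0.01, 0, 0, 8], [0, -0.004, 0.045, 0, 0, 0, 8], [0, -0.004, 0.045, 0, 0, 0, 8], [0, -0.004, 0.045, 0, 0, 0, 8], [0, -0.005, 0.045, 0, 0, 0, 8], [0, -0.005, 0.045, 0, 0, 0, 8], [0, -0.005, 0.045, 0, 0, 0, 8], [0, -0.005, 0.045, 0, 0, 0, 8], [0, -0.005, 0.045, 0, 0, 0, 8], [0, -0.005, 0.045, 0, 0, 0, 8], [0, -0.003, 0.025, 0, 0, 0, 4]]]'

```text
time_s: 11.35
tool_pos: [0.4057, 0.3682, 0.1613]
orientation: [-0.0, 0.749, 0.663, -0.001]
contact_force: [-0.0, -0.8, -2.4]
opening: 0.0385
finger_force: 60.9
```

Emit:
apply_moves --steps '[[[0, 0, 0, 0, 0, 0, 0], [0, 0, 0, 0, 0, 0, 0]]]'

```text
time_s: 11.55
tool_pos: [0.4061, 0.3651, 0.1615]
orientation: [0.0, 0.75, 0.661, -0.002]
contact_force: [0.4, -0.7, -1.7]
opening: 0.0386
finger_force: 60.9
```

```bash
python3 - <<'E'
from h import *
st=telemetry.get_state();print(st['tool_pos'],yaw(st),st['opening'])
s=snap('wrist','w8.png'); carriers(s,.412,.366,.075)
E
```

```text
[0.40614707 0.36505695 0.1614634 ] -7.254101415748263 0.03863876359718608
outer [416.1 392. ] [46.8 69. ] 82.9
```

Emit:
apply_moves --steps '[[[0, 0.006, 0.002, -0.025, 0, 0, 0], [0, 0, 0, -0.04, 0, 0, 0], [0, 0, 0, -0.04, 0, 0, 0], [0, 0, 0, -0.025, 0, 0, 0], [0, 0, 0, -0.012, 0, 0, 0], [0, 0, 0, 0, 0, 0, 0], [0, 0, 0, 0, 0, 0, 0]]]'

```text
time_s: 12.3
tool_pos: [0.4141, 0.3677, 0.0223]
orientation: [0.0, 0.751, 0.66, 0.001]
contact_force: [0.8, -0.8, -1.9]
opening: 0.0388
finger_force: 60.9
```

```bash
python3 - <<'E'
from h import *
s=snap('top','t9.png'); a=s['img'][180:240,90:180]; cv2.imwrite('pics/t9c.png',cv2.resize(a,None,fx=6,fy=6)[:,:,::-1])
blobs(s,[('osc',.412,.366,.07,.03,.055,.0395)])
E
```

```text
osc 170 [412.2 347.7] [38.8 60.6] 84.9 0.0411
```

View pics/w8.png

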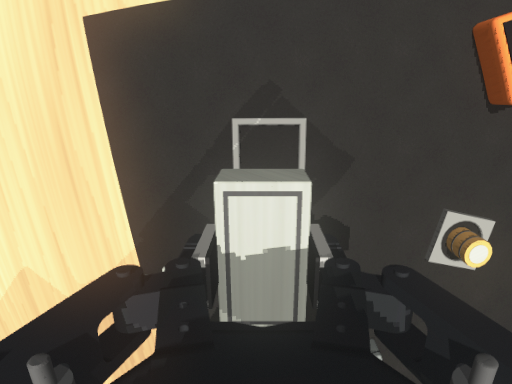

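The oscillator is lined up with its carrier (269,145), and the termination stands in its own recess at (465,248). Lowering.

Emit:
apply_moves --steps '[[[0, -0.001, 0, -0.006, 0, 0, 0], [0, 0, 0, -0.003, 0, 0, 0], [0, 0, 0, -0.001, 0, 0, 0], [0, 0, 0, 0, 0, 0, 0], [0, 0, 0, 0, 0, 0, 0]]]'

```text
time_s: 12.85
tool_pos: [0.4123, 0.3678, 0.0114]
orientation: [0.0, 0.751, 0.661, 0.0]
contact_force: [-0.0, 0.2, -2.4]
opening: 0.0385
finger_force: 60.9
```

Emit:
apply_moves --steps '[[[0, 0, 0, -0.001, 0, 0, 0], [0, 0, 0, -0.001, 0, 0, 0], [0, 0, 0, 0, 0, 0, 0]]]'

```text
time_s: 13.15
tool_pos: [0.4124, 0.3678, 0.01]
orientation: [0.0, 0.751, 0.661, 0.0]
contact_force: [-0.9, -1.2, 3.9]
opening: 0.0384
finger_force: 61.6
```

Emit:
apply_moves --steps '[[[0.6, 0, 0, 0, 0, 0, 0], [0.7, 0, 0, 0, 0, 0, 0], [0.8, 0, 0, 0, 0, 0, 0], [0.8, 0, 0, 0.01, 0, 0, 0], [0.9, 0, 0, 0.03, 0, 0, 0], [1, 0, 0, 0.045, 0, 0, 0], [1, 0, 0, 0.045, 0, 0, 0], [1, 0, 0, 0.03, 0, 0, 0], [1, 0, 0, 0, 0, 0, 0]]]'

```text
time_s: 14.05
tool_pos: [0.4145, 0.3696, 0.1751]
orientation: [0.0, 0.751, 0.661, 0.006]
contact_force: [-1.2, -0.1, 0.4]
opening: 0.0851
finger_force: 0.0
```

```bash
python3 - <<'E'
from h import *
st=telemetry.get_state();print(st['tool_pos'],yaw(st))
s=snap('wrist','w10.png'); blobs(s,[('osc',.412,.366,.07,.022,.05,.030)]);carriers(s,.412,.366,.075)
E
```

```text
[0.41450077 0.36963238 0.17512821] -7.289978021544723
osc 3195 [413.5 368. ] [71.  39.9] 82.7 0.0303
outer [412.5 366. ] [99.6 69.4] 82.7
hole [412.8 366. ] [88.2 57.8] 82.9
```

The oscillator is flat and centred in its carrier (top z 0.030). Next is the dummy load.

Emit:
apply_moves --steps '[[[1, 0.005, -0.02, 0, 0, 0, -6], [1, 0.007, -0.032, 0, 0, 0, -8], [1, 0.007, -0.032, 0, 0, 0, -8], [1, 0.007, -0.032, 0, 0, 0, -8], [1, 0.007, -0.032, 0, 0, 0, -8], [1, 0.007, -0.032, 0, 0, 0, -8], [1, 0.007, -0.032, 0, 0, 0, -8], [1, 0.006, -0.03, 0, 0, 0, -8], [1, 0.004, -0.018, 0, 0, 0, -8], [1, 0, 0, 0, 0, 0, -1.7], [1, 0, 0, 0, 0, 0, 0]]]'

```text
time_s: 15.2
tool_pos: [0.4686, 0.1076, 0.1685]
orientation: [-0.0, 0.995, 0.096, -0.001]
contact_force: [-0.3, 0.2, -1.1]
opening: 0.0856
finger_force: 0.0
```

```bash
python3 - <<'E'
from h import *
st=telemetry.get_state();print(st['tool_pos'],yaw(st))
s=snap('wrist','w11.png'); blobs(s,[('load',.471,.111,.08,.048,.065,.056),('filt',.471,.111,.08,.022,.038,.030)])
E
```

```text
[0.46860108 0.10762484 0.168506  ] -78.97090943517298
load 3232 [472.4 112.2] [53.7 53.1] 11.1 0.0562
filt 3366 [473.3 110.5] [91.1 61.5] 11.1 0.0299
```

View pics/w11.png

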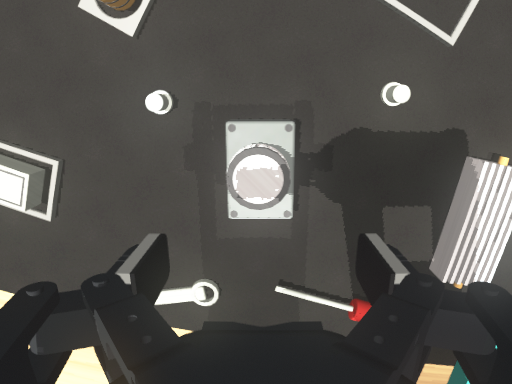

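The dummy load is at (257,178), centred on the filter, with clear space on both sides for the fingers. Going down.

Emit:
apply_moves --steps '[[[1, 0.002, 0.0035, -0.025, 0, 0, 0], [1, 0, 0, -0.04, 0, 0, 0], [1, 0, 0, -0.035, 0, 0, 0], [1, 0, 0, -0.018, 0, 0, 0], [1, 0, 0, -0.01, 0, 0, 0], [1, 0, 0, 0, 0, 0, 0], [1, 0, 0, 0, 0, 0, 0]]]'

```text
time_s: 15.95
tool_pos: [0.4718, 0.1118, 0.0419]
orientation: [-0.0, 0.995, 0.097, 0.001]
contact_force: [-0.9, -0.1, 0.4]
opening: 0.0855
finger_force: 0.0
```

Emit:
apply_moves --steps '[[[1, 0, 0, -0.005, 0, 0, 0], [1, 0, 0, 0, 0, 0, 0], [0, 0, 0, 0, 0, 0, 0], [0, 0, 0, 0, 0, 0, 0], [0, 0, 0, 0, 0, 0, 0], [0, 0, 0, 0, 0, 0, 0], [0, 0, 0, 0.008, 0, 0, 0], [0, 0, 0, 0.02, 0, 0, 0], [0, 0, 0, 0.04, 0, 0, 0], [0, 0, 0, 0.04, 0, 0, 0], [0, 0, 0, 0, 0, 0, 0]]]'

```text
time_s: 17.05
tool_pos: [0.4747, 0.1119, 0.1496]
orientation: [-0.001, 0.995, 0.096, 0.006]
contact_force: [0.1, 0.3, -2.1]
opening: 0.051
finger_force: 63.1
```

```bash
python3 - <<'E'
from h import *
st=telemetry.get_state();print(st['tool_pos'],yaw(st),st['opening'])
s=snap('wrist','w12.png'); blobs(s,[('filt',.471,.111,.08,.022,.038,.030)])
E
```

```text
[0.474706   0.11191667 0.14963715] -78.99134429201288 0.050980102776794566
filt 4181 [490.  113.9] [56.7 61.4] 11.1 0.03
```

View pics/w12.png

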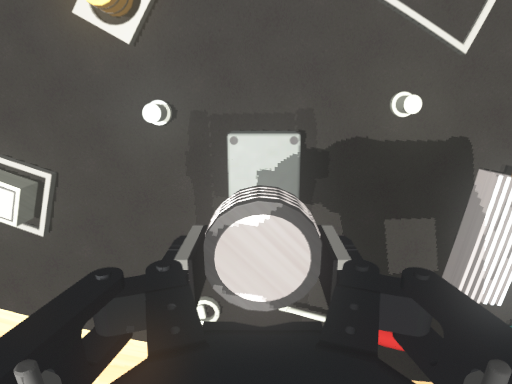

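The dummy load is gripped level at (263,258). Carrying it to the round 70 mm carrier.

Emit:
apply_moves --steps '[[[0, -0.003, -0.02, 0.01, 0, 0, 0], [0, -0.005, -0.04, 0, 0, 0, 0], [0, -0.006, -0.042, 0, 0, 0, 0], [0, -0.006, -0.042, 0, 0, 0, 0], [0, -0.006, -0.042, 0, 0, 0, 0], [0, -0.006, -0.042, 0, 0, 0, 0], [0, -0.006, -0.042, 0, 0, 0, 0], [0, -0.006, -0.042, 0, 0, 0, 0], [0, -0.006, -0.042, 0, 0, 0, 0], [0, -0.006, -0.042, 0, 0, 0, 0], [0, -0.006, -0.042, 0, 0, 0, 0], [0, -0.003, -0.03, 0, 0, 0, 0]]]'

```text
time_s: 18.3
tool_pos: [0.4046, -0.3586, 0.1525]
orientation: [-0.001, 0.995, 0.095, -0.001]
contact_force: [0.4, -0.2, -1.9]
opening: 0.0509
finger_force: 63.2
```

Emit:
apply_moves --steps '[[[0, 0, 0, 0, 0, 0, 0], [0, 0, 0, 0, 0, 0, 0]]]'

```text
time_s: 18.5
tool_pos: [0.4051, -0.3563, 0.1525]
orientation: [-0.002, 0.995, 0.095, -0.001]
contact_force: [0.1, 0.2, -2.3]
opening: 0.0507
finger_force: 63.2
```

```bash
python3 - <<'E'
from h import *
st=telemetry.get_state();print(st['tool_pos'],yaw(st),st['opening'])
s=snap('wrist','w13.png'); carriers(s,.410,-.354,.065)
E
```

```text
[ 0.40509172 -0.35629471  0.15254202] -79.07962049989108 0.05074568061592313
outer [ 409.7 -354.4] [85.3 85.4] 7.6
```

Emit:
apply_moves --steps '[[[0, 0.005, 0.002, -0.025, 0, 0, 0], [0, 0, 0, -0.04, 0, 0, 0], [0, 0, 0, -0.035, 0, 0, 0], [0, 0, 0, -0.022, 0, 0, 0], [0, 0, 0, -0.008, 0, 0, 0], [0, 0, 0, 0, 0, 0, 0], [0, 0, 0, 0, 0, 0, 0]]]'

```text
time_s: 19.25
tool_pos: [0.4121, -0.3548, 0.0253]
orientation: [0.001, 0.995, 0.096, 0.001]
contact_force: [-0.0, 0.1, -2.1]
opening: 0.0513
finger_force: 63.4
```

```bash
python3 - <<'E'
from h import *
st=telemetry.get_state();print(st['tool_pos'])
s=snap('wrist','w14.png')
E
```

```text
[ 0.41207888 -0.35480645  0.02533855]
```

View pics/w14.png

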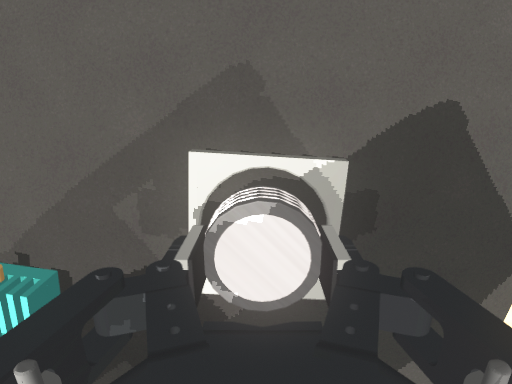

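The load is centred over the recess at (265,200). Lowering.

Emit:
apply_moves --steps '[[[0, -0.001, 0, -0.006, 0, 0, 0], [0, 0, 0, -0.004, 0, 0, 0], [0, 0, 0, -0.002, 0, 0, 0], [0, 0, 0, 0, 0, 0, 0], [0, 0, 0, 0, 0, 0, 0]]]'

```text
time_s: 19.8
tool_pos: [0.4103, -0.3549, 0.0124]
orientation: [0.0, 0.995, 0.096, 0.0]
contact_force: [-0.8, 0.6, -1.7]
opening: 0.0508
finger_force: 63.4
```

Emit:
apply_moves --steps '[[[0, 0, 0, -0.001, 0, 0, 0], [0, 0, 0, -0.001, 0, 0, 0], [0, 0, 0, 0, 0, 0, 0]]]'

```text
time_s: 20.1
tool_pos: [0.4104, -0.355, 0.0112]
orientation: [0.0, 0.995, 0.096, 0.0]
contact_force: [-0.5, 0.6, 4.8]
opening: 0.0509
finger_force: 64.2
```

Emit:
apply_moves --steps '[[[0.75, 0, 0, 0, 0, 0, 0], [0.85, 0, 0, 0, 0, 0, 0], [0.9, 0, 0, 0, 0, 0, 0], [0.9, 0, 0, 0.01, 0, 0, 0], [1, 0, 0, 0.03, 0, 0, 0], [1, 0, 0, 0.045, 0, 0, 0], [1, 0, 0, 0.045, 0, 0, 0], [1, 0, 0, 0.03, 0, 0, 0], [1, 0, 0, 0, 0, 0, 0]]]'

```text
time_s: 21.0
tool_pos: [0.4125, -0.3568, 0.1761]
orientation: [0.004, 0.995, 0.096, 0.004]
contact_force: [0.2, 0.4, -0.5]
opening: 0.0854
finger_force: 0.0
```

```bash
python3 - <<'E'
from h import *
st=telemetry.get_state();print(st['tool_pos'],yaw(st))
s=snap('wrist','w15.png'); blobs(s,[('load',.41,-.354,.07,.022,.05,.030)]);carriers(s,.41,-.354,.065)
E
```

```text
[ 0.41246569 -0.35678478  0.17605778] -78.98964701885654
load 2559 [ 411.5 -355. ] [53.8 52.7] 11.0 0.0302
outer [ 410.9 -355.1] [82.8 83.3] 7.5
hole [ 411.  -355.1] [69.6 69.5] 56.4
```

Emit:
apply_moves --steps '[[[1, 0.005, 0.02, 0, 0, 0, -4], [1, 0.008, 0.036, 0, 0, 0, -5.7], [1, 0.008, 0.036, 0, 0, 0, 0], [1, 0.008, 0.036, 0, 0, 0, 0], [1, 0.008, 0.036, 0, 0, 0, 0], [1, 0.008, 0.036, 0, 0, 0, 0], [1, 0.005, 0.03, 0, 0, 0, 0], [1, 0, 0, 0, 0, 0, 0], [1, 0, 0, 0, 0, 0, 0]]]'

```text
time_s: 21.95
tool_pos: [0.4596, -0.1243, 0.1695]
orientation: [-0.0, 1.0, 0.012, -0.001]
contact_force: [0.0, -0.1, -0.1]
opening: 0.0857
finger_force: 0.0
```

```bash
python3 - <<'E'
from h import *
st=telemetry.get_state();print(st['tool_pos'],yaw(st))
s=snap('wrist','w16.png'); blobs(s,[('amp',.460,-.124,.1,.022,.05,.030)])
E
```

```text
[ 0.45962197 -0.12433503  0.16946183] -88.589614120119
amp 4704 [ 460.7 -125.2] [141.8  56.1] 1.2 0.03
```

The load is seated and centred (top 0.030). Next is the amplifier.

Emit:
apply_moves --steps '[[[1, 0.001, -0.001, -0.025, 0, 0, 0], [1, 0, 0, -0.04, 0, 0, 0], [1, 0, 0, -0.04, 0, 0, 0], [1, 0, 0, -0.03, 0, 0, 0], [1, 0, 0, -0.015, 0, 0, 0], [1, 0, 0, -0.006, 0, 0, 0], [1, 0, 0, 0, 0, 0, 0], [1, 0, 0, 0, 0, 0, 0]]]'

```text
time_s: 22.8
tool_pos: [0.4618, -0.1265, 0.015]
orientation: [0.0, 1.0, 0.011, 0.001]
contact_force: [-0.2, 0.2, -0.2]
opening: 0.0854
finger_force: 0.0
```

Emit:
apply_moves --steps '[[[1, -0.001, 0.001, -0.007, 0, 0, 0], [1, 0, 0, 0, 0, 0, 0], [0, 0, 0, 0, 0, 0, 0], [0, 0, 0, 0, 0, 0, 0], [0, 0, 0, 0, 0, 0, 0], [0, 0, 0, 0, 0, 0, 0], [0, 0, 0, 0, 0, 0, 0]]]'

```text
time_s: 23.5
tool_pos: [0.4606, -0.1249, 0.008]
orientation: [0.0, 1.0, 0.012, 0.0]
contact_force: [0.0, -0.7, 5.6]
opening: 0.0546
finger_force: 64.0
```

Emit:
apply_moves --steps '[[[0, 0, 0, 0.008, 0, 0, 0], [0, 0, 0, 0.02, 0, 0, 0], [0, 0, 0, 0.04, 0, 0, 0], [0, 0, 0, 0.04, 0, 0, 0], [0, 0, 0, 0.02, 0, 0, 0], [0, 0, 0, 0, 0, 0, 0]]]'

```text
time_s: 24.1
tool_pos: [0.4619, -0.1252, 0.1381]
orientation: [0.001, 1.0, 0.011, 0.003]
contact_force: [0.5, 0.5, -4.6]
opening: 0.0551
finger_force: 65.6
```

```bash
python3 - <<'E'
from h import *
st=telemetry.get_state();print(st['tool_pos'],yaw(st),st['opening'],st['finger_force'],st['ft_torque'])
s=snap('wrist','w17.png')
E
```

```text
[ 0.4618926  -0.12519571  0.13811761] -88.68320560906783 0.055106428332208655 65.55705925449729 [-0.00196446 -0.09147857 -0.01338346]
```

View pics/w17.png

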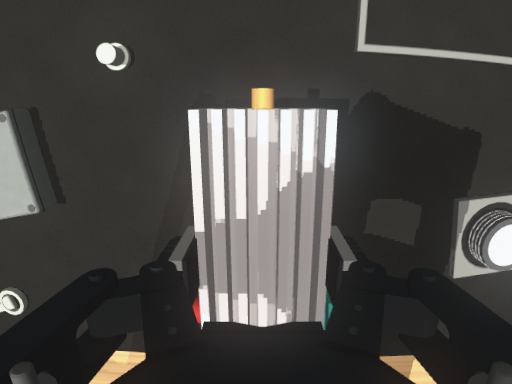

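The amplifier is gripped level at (263,215). I'll carry it to its carrier, turning 88.4°.

Emit:
apply_moves --steps '[[[0, 0.007, -0.007, 0.01, 0, 0, 4], [0, 0.014, -0.014, 0.01, 0, 0, 8], [0, 0.014, -0.014, 0, 0, 0, 8], [0, 0.014, -0.014, 0, 0, 0, 8], [0, 0.014, -0.014, 0, 0, 0, 8], [0, 0.014, -0.014, 0, 0, 0, 8], [0, 0.014, -0.014, 0, 0, 0, 8], [0, 0.014, -0.014, 0, 0, 0, 8], [0, 0.014, -0.014, 0, 0, 0, 8], [0, 0.014, -0.014, 0, 0, 0, 8], [0, 0.014, -0.014, 0, 0, 0, 8], [0, 0.006, -0.007, 0, 0, 0, 4.4]]]'

```text
time_s: 25.35
tool_pos: [0.613, -0.2793, 0.1514]
orientation: [-0.002, 0.708, 0.707, -0.001]
contact_force: [-0.8, 0.4, -4.8]
opening: 0.0547
finger_force: 65.4
```

Emit:
apply_moves --steps '[[[0, 0, 0, 0, 0, 0, 0], [0, 0, 0, 0, 0, 0, 0]]]'

```text
time_s: 25.55
tool_pos: [0.6119, -0.278, 0.1527]
orientation: [-0.003, 0.71, 0.705, -0.001]
contact_force: [0.2, 0.3, -3.9]
opening: 0.055
finger_force: 65.4
```

```bash
python3 - <<'E'
from h import *
st=telemetry.get_state();print(st['tool_pos'],yaw(st),st['opening'])
s=snap('wrist','w18.png'); carriers(s,.6135,-.279,.1)
E
```

```text
[ 0.61190984 -0.27801227  0.15268662] -0.39140085024113075 0.05495832066379979
outer [ 645.9 -208.7] [16.3 44.3] 90.0
outer [ 580.1 -208.5] [49.3 16.9] 1.0
```

View pics/w18.png

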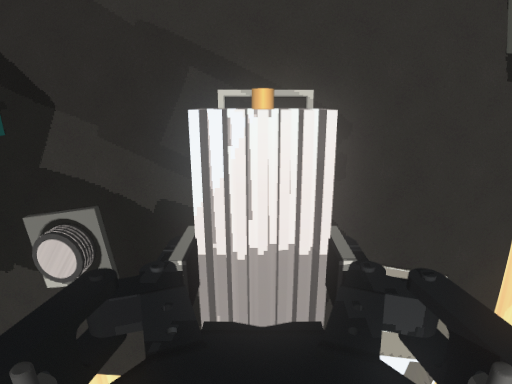

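The amplifier is lined up over its carrier, whose far rim shows at (265,95). Descending.

Emit:
apply_moves --steps '[[[0, 0.0015, -0.001, -0.025, 0, 0, 0], [0, 0, 0, -0.04, 0, 0, 0], [0, 0, 0, -0.035, 0, 0, 0], [0, 0, 0, -0.02, 0, 0, 0], [0, 0, 0, -0.008, 0, 0, 0], [0, 0, 0, 0, 0, 0, 0], [0, 0, 0, 0, 0, 0, 0]]]'

```text
time_s: 26.3
tool_pos: [0.6155, -0.28, 0.0287]
orientation: [0.001, 0.709, 0.705, 0.0]
contact_force: [0.1, 0.2, -3.8]
opening: 0.0548
finger_force: 65.2
```

```bash
python3 - <<'E'
from h import *
st=telemetry.get_state();print(st['tool_pos'],yaw(st))
s=snap('wrist','w19.png'); C=cloud(s)
h=s['img'].max(2)
m=((h>85)&(C[...,2]<.016)&(C[...,2]>.004)&(C[...,1]>-.225)&(C[...,1]<-.19)&(abs(C[...,0]-.614)<.06))
P=C[m]; print(m.sum(),np.percentile(P[:,0],[0,1,50,99,100]),np.percentile(P[:,1],[1,50,99]))
m2=(C[...,2]>.04)&(C[...,2]<.055)&(np.hypot(C[...,0]-.614,C[...,1]+.279)<.08); Q=C[m2]; print(np.percentile(Q[:,0],[1,99]),np.percentile(Q[:,1],[1,99]),np.median(Q[:,2]))
s=snap('top'); blobs(s,[('amp top',.6135,-.279,.09,.038,.055,.046)])
E
```

```text
[ 0.61554951 -0.27997094  0.0286676 ] -0.2938645986729088
3066 [0.57287199 0.57351737 0.6113161  0.65682469 0.65755524] [-0.22418758 -0.20475748 -0.20039786]
[0.58398984 0.64871185] [-0.30985793 -0.21187914] 0.0504090420910573
amp top 155 [ 616.3 -230.9] [40.6 63.2] 76.8 0.0476
```

Emit:
apply_moves --steps '[[[0, 0, 0, -0.008, 0, 0, 0], [0, 0, 0, -0.005, 0, 0, 0], [0, 0, 0, -0.002, 0, 0, 0], [0, 0, 0, 0, 0, 0, 0], [0, 0, 0, 0, 0, 0, 0]]]'

```text
time_s: 26.9
tool_pos: [0.6148, -0.2799, 0.0122]
orientation: [0.0, 0.709, 0.705, 0.0]
contact_force: [-0.4, -0.7, -4.6]
opening: 0.0546
finger_force: 65.4
```

Emit:
apply_moves --steps '[[[0, 0, 0, -0.001, 0, 0, 0], [0, 0, 0, -0.001, 0, 0, 0], [0, 0, 0, 0, 0, 0, 0]]]'

```text
time_s: 27.2
tool_pos: [0.6149, -0.2799, 0.0121]
orientation: [0.0, 0.709, 0.705, 0.0]
contact_force: [-2.6, 1.1, 6.0]
opening: 0.0546
finger_force: 66.5
```

Emit:
apply_moves --steps '[[[0.75, 0, 0, 0, 0, 0, 0], [0.85, 0, 0, 0, 0, 0, 0], [0.95, 0, 0, 0, 0, 0, 0], [0.95, 0, 0, 0.01, 0, 0, 0], [1, 0, 0, 0.03, 0, 0, 0], [1, 0, 0, 0.045, 0, 0, 0], [1, 0, 0, 0.045, 0, 0, 0], [1, 0, 0, 0.03, 0, 0, 0], [1, 0, 0, 0, 0, 0, 0]]]'

```text
time_s: 28.1
tool_pos: [0.6175, -0.2811, 0.1773]
orientation: [0.006, 0.709, 0.705, 0.002]
contact_force: [0.2, -0.7, -0.3]
opening: 0.0852
finger_force: 0.0
```

```bash
python3 - <<'E'
from h import *
st=telemetry.get_state();print(st['tool_pos'],yaw(st))
s=snap('wrist','w20.png'); blobs(s,[('amp',.6145,-.279,.1,.027,.05,.034)]);carriers(s,.6145,-.279,.1)
E
```

```text
[ 0.61751923 -0.28112639  0.17727411] -0.2883358825244342
amp 4567 [ 616.1 -280.2] [142.5  56.2] 89.7 0.034
outer [ 633.  -286.9] [141.9  28. ] 89.7
outer [ 614.3 -281.2] [162.1  86. ] 89.6
```

The amplifier is seated (top 0.034, yaw matching). Now the filter.

Emit:
apply_moves --steps '[[[1, -0.007, 0.02, 0, 0, 0, -4], [1, -0.013, 0.035, 0, 0, 0, -7.5], [1, -0.013, 0.035, 0, 0, 0, -7.5], [1, -0.013, 0.035, 0, 0, 0, -7.5], [1, -0.013, 0.035, 0, 0, 0, -7.5], [1, -0.013, 0.035, 0, 0, 0, -7.5], [1, -0.013, 0.035, 0, 0, 0, -7.5], [1, -0.013, 0.035, 0, 0, 0, -7.5], [1, -0.013, 0.035, 0, 0, 0, -7.5], [1, -0.013, 0.035, 0, 0, 0, -7.5], [1, -0.012, 0.035, 0, 0, 0, -7.1], [1, -0.008, 0.021, 0, 0, 0, 0]]]'

```text
time_s: 29.35
tool_pos: [0.4687, 0.113, 0.1691]
orientation: [-0.0, 0.995, 0.097, -0.002]
contact_force: [0.7, -1.0, -0.3]
opening: 0.0855
finger_force: 0.0
```

Emit:
apply_moves --steps '[[[1, 0, 0, 0, 0, 0, 0], [1, 0, 0, 0, 0, 0, 0]]]'

```text
time_s: 29.55
tool_pos: [0.4703, 0.111, 0.1696]
orientation: [0.0, 0.995, 0.098, -0.001]
contact_force: [0.5, -0.2, -0.0]
opening: 0.0856
finger_force: 0.0
```

```bash
python3 - <<'E'
from h import *
st=telemetry.get_state();print(st['tool_pos'],yaw(st))
s=snap('wrist','w21.png'); blobs(s,[('filt',.472,.111,.08,.022,.05,.030)])
E
```

```text
[0.47027237 0.11103288 0.16957815] -78.80192485950087
filt 6561 [473.2 110.5] [91.  61.5] 11.2 0.03
```

Emit:
apply_moves --steps '[[[1, 0.002, -0.0005, -0.025, 0, 0, 0], [1, 0, 0, -0.04, 0, 0, 0], [1, 0, 0, -0.04, 0, 0, 0], [1, 0, 0, -0.015, 0, 0, 0], [1, 0, 0, 0, 0, 0, 0], [1, 0, 0, 0, 0, 0, 0]]]'

```text
time_s: 30.2
tool_pos: [0.4735, 0.1099, 0.0505]
orientation: [0.0, 0.995, 0.096, 0.0]
contact_force: [0.4, 0.5, 0.9]
opening: 0.0852
finger_force: 0.0
```

Emit:
apply_moves --steps '[[[1, 0, 0, -0.02, 0, 0, 0], [1, 0, 0, -0.015, 0, 0, 0], [1, 0, 0, -0.0075, 0, 0, 0], [1, 0, 0, 0, 0, 0, 0], [0, 0, 0, 0, 0, 0, 0], [0, 0, 0, 0, 0, 0, 0], [0, 0, 0, 0, 0, 0, 0], [0, 0, 0, 0, 0, 0, 0], [0, 0, 0, 0, 0, 0, 0]]]'

```text
time_s: 31.1
tool_pos: [0.4737, 0.1107, 0.0092]
orientation: [0.0, 0.995, 0.097, 0.001]
contact_force: [-0.6, -1.7, 5.7]
opening: 0.0606
finger_force: 65.5
```

Emit:
apply_moves --steps '[[[0, 0, 0, 0.008, 0, 0, 0], [0, 0, 0, 0.02, 0, 0, 0], [0, 0, 0, 0.04, 0, 0, 0], [0, 0, 0, 0.04, 0, 0, 0], [0, 0, 0, 0.03, 0, 0, 0], [0, 0, 0, 0, 0, 0, 0]]]'

```text
time_s: 31.7
tool_pos: [0.4754, 0.1113, 0.1504]
orientation: [-0.001, 0.995, 0.097, 0.005]
contact_force: [1.0, 0.5, -3.2]
opening: 0.0607
finger_force: 66.9
```

```bash
python3 - <<'E'
from h import *
st=telemetry.get_state();print(st['tool_pos'],yaw(st),st['opening'],st['finger_force'],st['ft_torque'])
s=snap('top','t22.png'); blobs(s,[('filt',.472,.111,.1,.13,.17,.152)])
C=cloud(s); m=(C[...,0]>.65)&(abs(C[...,1])<.15)&(C[...,2]>.03); print('chassis xmin',C[m][:,0].min(), C[m][:,2].max())
E
```

```text
[0.47539307 0.11130864 0.15041995] -78.88580274839353 0.06073564197552711 66.90081238746643 [-0.00014596 -0.02575225  0.01551909]
filt 67 [446.7  99.1] [30.  81.2] 26.2 0.1677
chassis xmin 0.8248126945443965 0.089306620940371
```

Emit:
apply_moves --steps '[[[0, 0.01, -0.005, 0.005, 0, 0, 4], [0, 0.02, -0.01, 0.005, 0, 0, 6.5], [0, 0.022, -0.012, 0, 0, 0, 6.5], [0, 0.022, -0.012, 0, 0, 0, 6.5], [0, 0.022, -0.012, 0, 0, 0, 6.5], [0, 0.022, -0.012, 0, 0, 0, 6.5], [0, 0.022, -0.012, 0, 0, 0, 6.5], [0, 0.022, -0.012, 0, 0, 0, 6.5], [0, 0.022, -0.011, 0, 0, 0, 6.5], [0, 0.015, -0.008, 0, 0, 0, 5.5], [0, 0, 0, 0, 0, 0, 0], [0, 0, 0, 0, 0, 0, 0]]]'

```text
time_s: 32.95
tool_pos: [0.6702, 0.0048, 0.1533]
orientation: [-0.002, 0.806, 0.591, -0.002]
contact_force: [-0.5, 0.5, -3.5]
opening: 0.0604
finger_force: 66.8
```

```bash
python3 - <<'E'
from h import *
st=telemetry.get_state();print(st['tool_pos'],yaw(st),st['opening'])
s=snap('wrist','w23.png')
E
```

```text
[0.6701571  0.00480067 0.15328673] -17.498389717311024 0.06036394147735012
```

View pics/w23.png

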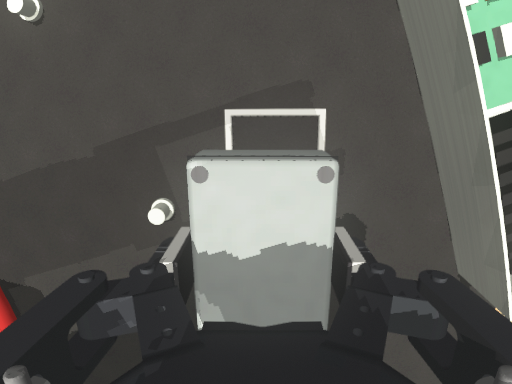

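The filter is squarely aligned with its carrier, whose far rim runs (225,110)–(326,110). I'll work out the carrier centre from that rim.

```bash
python3 - <<'E'
from h import *
s=snap('wrist'); C=cloud(s)
m=((s['img'].min(2)>110)&(C[...,2]<.016)); m[:90]=0;m[148:]=0;m[:,:205]=0;m[:,345:]=0
v,u=np.nonzero(m); P=onplane(s,np.c_[u,v],.009)[:,:2]
a=np.radians(72.6); d=np.array([np.cos(a),np.sin(a)]); n=np.array([-d[1],d[0]])
al=P@d; ac=P@n; print(len(u),ac.min(),ac.max(),al.max())
print('ctr',(al.max()-.060)*d+(ac.min()+ac.max())/2*n)
r=cv2.minAreaRect((P*1000).astype(np.float32)); print(r)
E
```

```text
1205 -0.6952168451762051 -0.604008547888813 0.2663494323624728
ctr [0.68159353 0.00264625]
((694.1983032226562, 43.12186050415039), (34.84550476074219, 91.21643829345703), 72.86571502685547)
```

Emit:
apply_moves --steps '[[[0, 0.01, -0.002, -0.02, 0, 0, 0], [0, 0, 0, -0.04, 0, 0, 0], [0, 0, 0, -0.04, 0, 0, 0], [0, 0, 0, -0.02, 0, 0, 0], [0, 0, 0, -0.005, 0, 0, 0], [0, 0, 0, 0, 0, 0, 0], [0, 0, 0, 0, 0, 0, 0]]]'

```text
time_s: 33.75
tool_pos: [0.6828, 0.003, 0.0327]
orientation: [0.001, 0.806, 0.592, 0.001]
contact_force: [-0.2, -0.4, -3.7]
opening: 0.0603
finger_force: 66.7
```

Emit:
apply_moves --steps '[[[0, -0.001, 0, -0.01, 0, 0, 0], [0, 0, 0, -0.006, 0, 0, 0], [0, 0, 0, -0.002, 0, 0, 0], [0, 0, 0, 0, 0, 0, 0], [0, 0, 0, 0, 0, 0, 0]]]'

```text
time_s: 34.25
tool_pos: [0.6806, 0.0027, 0.0133]
orientation: [-0.0, 0.806, 0.592, -0.0]
contact_force: [-2.6, 0.3, 1.3]
opening: 0.0605
finger_force: 67.4
```

Emit:
apply_moves --steps '[[[0, 0, 0, -0.001, 0, 0, 0], [0, 0, 0, -0.001, 0, 0, 0], [0, 0, 0, 0, 0, 0, 0]]]'

```text
time_s: 34.55
tool_pos: [0.6806, 0.0027, 0.0133]
orientation: [0.0, 0.806, 0.592, 0.0]
contact_force: [-6.1, -0.4, 11.9]
opening: 0.0605
finger_force: 68.6
```

Contact at the expected height. Releasing.

Emit:
apply_moves --steps '[[[0, 0, 0, 0.001, 0, 0, 0], [0.8, 0, 0, 0, 0, 0, 0], [0.9, 0, 0, 0, 0, 0, 0], [1, 0, 0, 0, 0, 0, 0], [1, 0, 0, 0.01, 0, 0, 0], [1, 0, 0, 0.03, 0, 0, 0], [1, 0, 0, 0.045, 0, 0, 0], [1, 0, 0, 0.045, 0, 0, 0], [1, -0.02, 0, 0.03, 0, 0, 0], [1, -0.04, 0, 0, 0, 0, 0], [1, -0.04, 0, 0, 0, 0, 0], [1, 0, 0, 0, 0, 0, 0]]]'

```text
time_s: 35.75
tool_pos: [0.575, 0.0028, 0.1722]
orientation: [-0.002, 0.806, 0.592, -0.002]
contact_force: [0.4, -0.9, 0.5]
opening: 0.0856
finger_force: 0.0
```

```bash
python3 - <<'E'
from h import *
st=telemetry.get_state();print(st['tool_pos'],st['time_s'])
s=snap('wrist'); blobs(s,[('filt',.6815,.003,.08,.027,.05,.034)]);carriers(s,.6815,.003,.08)
s=snap('scene','s24.png')
cv2.imwrite('pics/s24c.png',cv2.resize(s['img'][60:340,120:360],None,fx=2.1,fy=2.1)[:,:,::-1])
blobs(s,[('term',.607,.265,.05,.03,.06,.038),('osc',.413,.367,.06,.022,.05,.03),('load',.411,-.355,.05,.022,.05,.03),('amp',.615,-.28,.09,.027,.05,.034)])
E
```

```text
[0.57497335 0.00280218 0.17220707] 35.75
filt 6877 [679.6   2.2] [90.4 63.2] 72.7 0.034
outer [688.5   3.9] [155.6 137.1] 85.5
hole [682.8  -2.2] [100.4  79.8] 72.7
term 72 [605.1 258.8] [33.7 30.8] 65.2 0.0376
osc 0
load 343 [ 410.2 -356.3] [52.1 56.2] 42.2 0.0311
amp 847 [ 614.3 -284.3] [144.8  58.1] 89.8 0.0343
```

View pics/s24c.png

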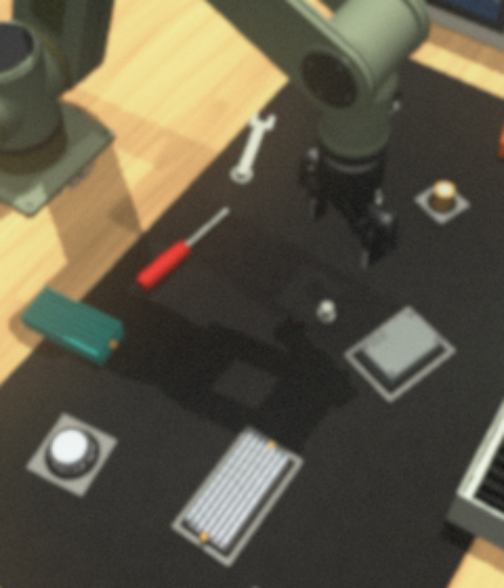

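The picture shows the amplifier (240,490), filter (400,342), load (70,450) and termination (443,193) each flat in its own carrier. The oscillator was verified from the wrist camera earlier and nothing has gone near it since. The gripper is clear, so I'm handing the job in.

```bash
python3 -c "
from h import *
print(order.job_done())"
```

```text
the job is handed in; nothing more can be done
None
```

All five modules sit flat, upright and released, each in its own carrier, and the job was handed in at about 36 s of robot time; no verdict came back.

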